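# Push the specimen train home and lock it with the keeper

## Task

With the fingertips, push the row of four round specimen mounts along the rail as one train, without letting the row come apart, until the front one is fully home against the end stop. Then push the sliding keeper's tab so that its bar goes fully across the rail behind the last mount, and finish clear of everything. Only push: do not pick up or tip any mount, and leave the other things on the bench where they are.

Things in the scene. Friction and masses are not known exactly. Their poses are not given: they have to be found in the camera images.
- rail: Fixed straight aluminium channel on the bench, from x = -155 mm (open feed end) to the end stop at x = +125 mm. Origin: on the bench surface, on the channel centre line; x runs along the channel towards the stop, y to the keeper's side, z up. Channel floor 6 mm above the bench; inner width 35 mm; side walls 5 mm thick, tops 14 mm above the bench.
- stop_face (a point): Centre of the face of the end stop, which the front mount must touch: on the rail's centre line at x = 125 mm, 19 mm above the bench. The stop is a dark steel block, 36 mm high, 56 mm wide.
- keeper_guide (a point): Centre of the top of the small fixed guide bridge through which the keeper bar slides, outside the channel: x = -22 to +1 mm, y = 34 to 44 mm in the rail's frame, top 28 mm above the bench.
- mount_1: Round black resin specimen mount, steel insert in its top, diameter 32 mm, height 26 mm, about 50 g, loose in the channel, touching its neighbours; top 32 mm above the bench. Origin: centre of its underside. The front one, nearest the end stop. When home its centre is at x = 109 mm in the rail's frame; at the start the row is 50 to 90 mm short of home.
- mount_2: Round black resin specimen mount, steel insert in its top, diameter 32 mm, height 26 mm, about 50 g, loose in the channel, touching its neighbours; top 32 mm above the bench. Origin: centre of its underside. The second, next behind mount_1; home centre at x = 77 mm in the rail's frame.
- mount_3: Round black resin specimen mount, steel insert in its top, diameter 32 mm, height 26 mm, about 50 g, loose in the channel, touching its neighbours; top 32 mm above the bench. Origin: centre of its underside. The third; home centre at x = 45 mm in the rail's frame.
- mount_4: Round black resin specimen mount, steel insert in its top, diameter 32 mm, height 26 mm, about 50 g, loose in the channel, touching its neighbours; top 32 mm above the bench. Origin: centre of its underside. The last one, furthest from the end stop: the one to push on. Home centre at x = 13 mm in the rail's frame (its rear side at x = -3 mm).
- keeper (a joint): Sliding keeper: 8 x 8 mm steel bar crossing the rail at x = -14.5 to -6.5 mm in its frame, 15 to 23 mm above the bench. Value in m: 0 = drawn out, tip at y = 34 mm; 0.051 = fully across, at its limit, tip at y = -17 mm. Moves to the rail's -y; stays where left; slides at about 1 to 3 N. Starts at 0 to 0.006. Can only cross once the train is home.
- keeper_tab (a point): Centre of the outer face (facing the rail's +y) of the keeper's upright black push tab, which is 32 mm along x, 8 mm thick, 13 to 43 mm above the bench. This point: 28 mm above the bench, x = -10.5 mm, y = 104 mm minus the keeper's value, in the rail's frame. Push here to the rail's -y.
- spare_mount: A spare mount like the others, 32 mm diameter, 26 mm high, standing on the bench beside the rail; leave alone. Origin: centre of its underside.
- slide_box: Small cardboard box, 78 x 32 x 28 mm, on the bench; leave alone. Origin: centre of its underside.
- paste_jar: Round white jar, 48 mm diameter, 45 mm high, on the bench; leave alone. Origin: centre of its underside.
- solvent_bottle: Small amber bottle, 40 mm diameter, 90 mm high, on the bench; leave alone. Origin: centre of its underside.
Mind the look-alikes: they are no part of the job. Leave any purple look-alike of the mount_4 alone.

How it is judged:
By the outcome, as a careful person would: the job done as asked, in the order asked, and still so for the second after the job is handed in, with the robot touching nothing.
It also fails if it takes over 51 s, if anything falls off the work surface, if the arm or the gripper's body presses on something with over 40 N, if the wrist force passes 120 N, or if a joint passes its speed limit or range.

## Robot

A 6-joint arm with a two-finger parallel gripper is mounted at the origin on the work surface. World frame = base frame: x ahead of the robot, y to its left, z up, the work surface at z = 0. Lengths are in m, angles in degrees, forces in N, time in s.
With the tool pointing down it reaches from about 0.3 to 0.95 m from the base axis. Payload 3.1 kg.
Tool frame: the origin (TCP) lies midway between the tips of the shut fingers; the grasp point (between the pads) lies 19 mm behind it; z points along the fingers, y is the direction in which the jaws open and shut (so a half turn about z gives the same grasp; the last joint's range is limited). The gripper opens to 85 mm and grips with 20 to 120 N. Pads are 22 mm wide; open, the fingers measure 114 mm over their backs; the gripper's body (76 mm by 85 mm) begins 54 mm behind the grasp point. The pads swing forward as they close: fully open they stand 13 mm farther back than shut.
Start: joints at [59.719, 17.653, 93.61, -0, 68.738, -3.994], TCP at [0.277, 0.56, 0.231] pointing down, gripper open.
Joint ranges: [-175.34, 175.34], [-45.06, 112.39], [2.9, 150.54], [-68.45, 248.45], [3.09, 151.38], [-168.51, 168.51]. Speed limits (degrees/s): [159.86, 159.86, 180, 180, 180, 180].

## Interface

Orientations are given as a 3x3 rotation matrix whose columns are the frame's x, y, z axes.
In Python, from plant import observe, capture, sign_off gives the robot as it stands.
- The arm moves only by the shell command python3 -m handwheel 'ROWS' [OPENING] [FORCE]. ROWS is JSON, a list of rows, each an object of numbers: "dx", "dy", "dz": the shift along the tool's x, y, z in mm; "yaw": the turn about the tool's z in degrees. In form: [{"dx": .., "dy": .., "dz": .., "yaw": ..}, ...]. A call has 1 to 12 rows; each row shifts and turns the commanded pose from where the row before left it, along the tool's axes as they then stand; what a row does not reach is not made up. A row lasts 1/8 s, in which the tool goes at most 62.5 mm and 10.7 degrees, less where a joint would pass 70% of its speed; a pose out of reach is approached as far as the arm can. A call is refused whole if a number of a shift passes 62.5 or a number of a turn 10.7, either way. A call with a gripper value outside its range is refused whole. OPENING is the finger opening in mm, from 0 to 85.4, set as the call begins (- or left out, the last holds). The fingers move at their own pace and stop on an object; FORCE is the grip in N (left out, the last holds). Time passes only in rows, so rows that do not move let the fingers close. It gives the time, the measured TCP pose, the force and the opening at its end, in the units of the state.
- observe(): the state, without advancing time (a new reading comes with each control period).
- capture(name): name is "side" or "top"; returns a dict with "image" (420x560x3 uint8, blue, green, red), "range_z" (420x560 float32, m along the optical axis (not along the pixel's ray), 0 where there is no reading), "fx", "fy", "cx", "cy" (pixels), "rvec" (rotation vector, rad) and "tvec" (3), from world to camera coordinates, as OpenCV has them. Camera axes: x right, y down, z forward; pixel columns grow to the right and rows downward; lengths in m; the calibration is good to about 2 mm. A picture is of the moment at which its call begins.
- sign_off(): hands the job in, once; it reports no verdict.
The state is a dict: "clock": time; "q": joint angles; "joint_vel": joint speeds; "tau": joint torques, N m; "tcp_pos": TCP position; "orientation": TCP orientation; "contact_force": force on the tool from outside, world axes, zero at the start; "torque": the same for the moment, N m; "opening": opening from 0.0 (shut) to 1.0 (fully open).
Only numpy, scipy, OpenCV 4.12 (cv2) and the standard library are available. Lean on these libraries where they do the work, as an engineer would, in place of code of your own. Each camera call takes 0.05 s, during which the arm holds its last target. There are 200 camera calls.

## Working session

There is one attempt and no reset: what is moved stays moved. The work goes in short steps, Python scripts to look and compute and a shell command to move; the robot and the scene stay as the last step left them, time stands still between calls to the robot, and variables do not carry over. Pictures are saved under pics/ and viewed, about 8 in all and at most 12, crops included, and the job is handed in when it is done.

```bash
mkdir -p pics; cat > h.py <<'E'
import numpy as np, cv2
from plant import observe, capture
def grab(n,f):
    c=capture(n); cv2.imwrite(f'pics/{f}.png',c['image']); np.savez(f'pics/{f}.npz',**c); return c
def load(f): return dict(np.load(f'pics/{f}.npz'))
def world(c,u,v,d=None):
    if d is None: d=float(c['range_z'][int(v),int(u)])
    R=cv2.Rodrigues(c['rvec'])[0]; p=np.array([(u-c['cx'])/c['fx']*d,(v-c['cy'])/c['fy']*d,d])
    return R.T@(p-np.ravel(c['tvec']))
def onz(c,u,v,z):
    R=cv2.Rodrigues(c['rvec'])[0]; o=-R.T@np.ravel(c['tvec']); r=R.T@np.array([(u-c['cx'])/c['fx'],(v-c['cy'])/c['fy'],1]); return o+r*(z-o[2])/r[2]
def proj(c,P): return cv2.projectPoints(np.array(P,float).reshape(-1,3),c['rvec'],c['tvec'],np.array([[c['fx'],0,c['cx']],[0,c['fy'],c['cy']],[0,0,1]],float),None)[0].reshape(-1,2)
E
python3 - <<'E'
from h import *
for n in('top','side'):
    c=grab(n,n+'0'); R=cv2.Rodrigues(c['rvec'])[0]; print(n,-R.T@np.ravel(c['tvec']),R[2],c['fx'])
s=observe();print({k:np.round(v,3) for k,v in s.items()})
E
```

```text
top [0.49081786 0.04463892 0.85090895] [ 0.14246634  0.0131055  -0.98971288] 492.4360192899332
side [0.30533058 0.51206982 0.4563698 ] [ 0.45243434 -0.6521806  -0.60824636] 444.3019403286579
{'clock': np.float64(0.1), 'q': array([ 5.9721e+01,  1.7700e+01,  9.3682e+01,  1.0000e-03,  6.8739e+01,
       -3.9930e+00]), 'joint_vel': array([ 0.   , -0.142, -0.294,  0.016,  0.016, -0.097]), 'tau': array([ 0.0000e+00, -4.1641e+01, -2.7764e+01,  0.0000e+00,  4.0000e-03,
        0.0000e+00]), 'tcp_pos': array([0.276, 0.56 , 0.23 ]), 'orientation': array([[-0.897,  0.443, -0.001],
       [ 0.443,  0.897, -0.002],
       [ 0.   , -0.002, -1.   ]]), 'contact_force': array([ 0.302,  0.004, -0.657]), 'torque': array([-0.001,  0.013,  0.011]), 'opening': np.float64(1.002)}
```

View pics/top0.png

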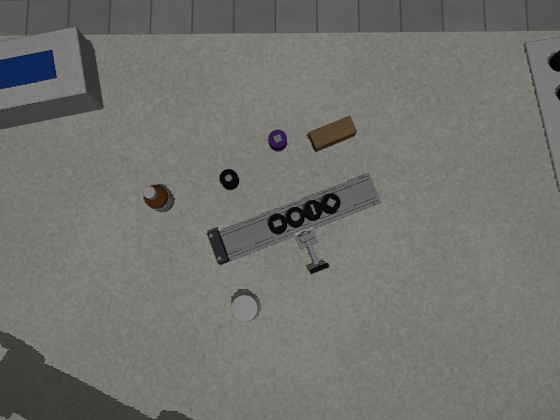

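View pics/side0.png

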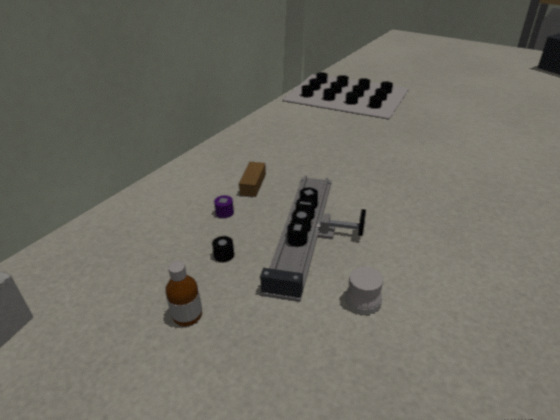

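The top view shows the stop at about (218,245) and the feed end at (372,190). The row is at (278,224), (295,217), (312,210) and (331,203), with the keeper tab at (318,267). The black spare at (229,179) and the purple look-alike at (278,140) are both off the rail. mount_4 is therefore the one at (331,203), the in-channel mount furthest from the stop. I'll confirm that in a crop.

```bash
python3 - <<'E'
from h import *
c=load('top0'); im=c['image'][160:285,200:390]; cv2.imwrite('pics/crop0.png',cv2.resize(im,None,fx=4.2,fy=4.2,interpolation=cv2.INTER_CUBIC))
for n in('top0','side0'):
    c=load(n);h,w=c['range_z'].shape;R=cv2.Rodrigues(c['rvec'])[0]
    v,u=np.mgrid[:h,:w];d=c['range_z'];P=np.stack([(u-c['cx'])/c['fx']*d,(v-c['cy'])/c['fy']*d,d],-1);W=(P-np.ravel(c['tvec']))@R;W[d==0]=np.nan
    np.save('pics/W'+n,W)
    reg=(W[...,2]>.024)&(W[...,2]<.06)&(d>0)
    k,l,st,ce=cv2.connectedComponentsWithStats(reg.astype(np.uint8))
    for i in range(1,k):
        if 15<st[i,4]<3000:
            m=l==i; print(n,ce[i].round(),st[i,4],np.nanmedian(W[m],0).round(4),np.nanmin(W[m],0).round(3),np.nanmax(W[m],0).round(3))
E
```

```text
top0 [61. 97.] 1322 [0.7941 0.423  0.0422] [0.768 0.381 0.024] [0.918 0.551 0.06 ]
top0 [557.  58.] 70 [ 0.8825 -0.4236  0.0284] [ 0.868 -0.428  0.024] [ 0.895 -0.419  0.032]
top0 [332. 132.] 824 [ 0.7491 -0.0277  0.0286] [ 0.721 -0.069  0.024] [0.778 0.012 0.033]
top0 [277. 138.] 264 [0.7382 0.0673 0.0268] [0.723 0.052 0.024] [0.754 0.083 0.032]
top0 [228. 178.] 268 [0.669  0.1512 0.0268] [0.654 0.136 0.024] [0.685 0.167 0.03 ]
top0 [162. 201.] 230 [0.6228 0.2546 0.0491] [0.613 0.248 0.024] [0.651 0.283 0.06 ]
top0 [304. 213.] 1168 [0.6074 0.0216 0.0327] [ 0.575 -0.038  0.024] [0.642 0.082 0.038]
top0 [217. 246.] 391 [0.5519 0.1662 0.0365] [0.524 0.149 0.024] [0.58  0.185 0.041]
top0 [306. 237.] 100 [0.5674 0.0183 0.0283] [0.556 0.007 0.024] [0.576 0.03  0.032]
top0 [311. 251.] 23 [0.5442 0.01   0.0251] [0.537 0.005 0.024] [0.553 0.013 0.028]
top0 [318. 267.] 122 [0.5169 0.     0.0432] [ 0.507 -0.017  0.024] [0.538 0.014 0.047]
top0 [244. 308.] 574 [0.4514 0.1195 0.0457] [0.431 0.099 0.033] [0.472 0.141 0.051]
side0 [86. 26.] 2051 [ 1.8429 -0.4758  0.0415] [ 1.831 -1.061  0.024] [ 1
[... 1484 characters left out ...]
0.64  0.085 0.033]
side0 [222. 200.] 135 [0.739  0.0674 0.0247] [0.722 0.051 0.024] [0.754 0.084 0.026]
side0 [362. 219.] 115 [0.5117 0.0093 0.0403] [ 0.506 -0.019  0.025] [0.523 0.015 0.043]
side0 [326. 218.] 64 [0.5664 0.0205 0.0267] [0.56  0.008 0.024] [0.575 0.032 0.029]
side0 [222. 243.] 192 [0.6687 0.1521 0.0248] [0.653 0.136 0.024] [0.684 0.168 0.027]
side0 [365. 283.] 912 [0.4486 0.128  0.0431] [0.43  0.099 0.024] [0.472 0.143 0.046]
side0 [281. 277.] 620 [0.5495 0.17   0.0341] [0.522 0.149 0.024] [0.579 0.186 0.038]
side0 [183. 300.] 783 [0.6195 0.2797 0.045 ] [0.613 0.249 0.024] [0.649 0.289 0.06 ]
side0 [ 10. 306.] 635 [0.7995 0.3982 0.0398] [0.793 0.381 0.024] [0.805 0.421 0.06 ]
```

View pics/crop0.png

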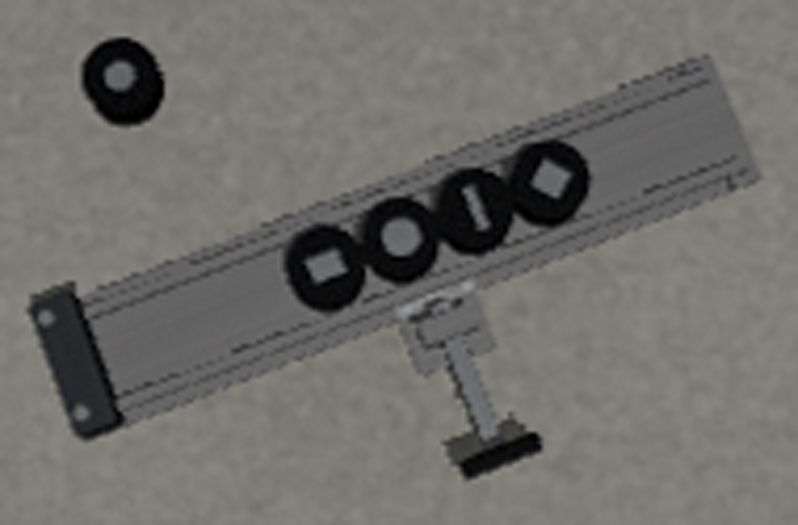

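The crop confirms mount_4 at crop (550,182), i.e. full-image (331,203): black, in the channel, nearest the feed end. An enlarged side view will let me measure it from two views.

```bash
python3 - <<'E'
from h import *
c=load('side0'); im=c['image'][170:305,240:400]; cv2.imwrite('pics/crop1.png',cv2.resize(im,None,fx=4.4,fy=4.4,interpolation=cv2.INTER_CUBIC))
E
```

```text
(no output)
```

View pics/crop1.png

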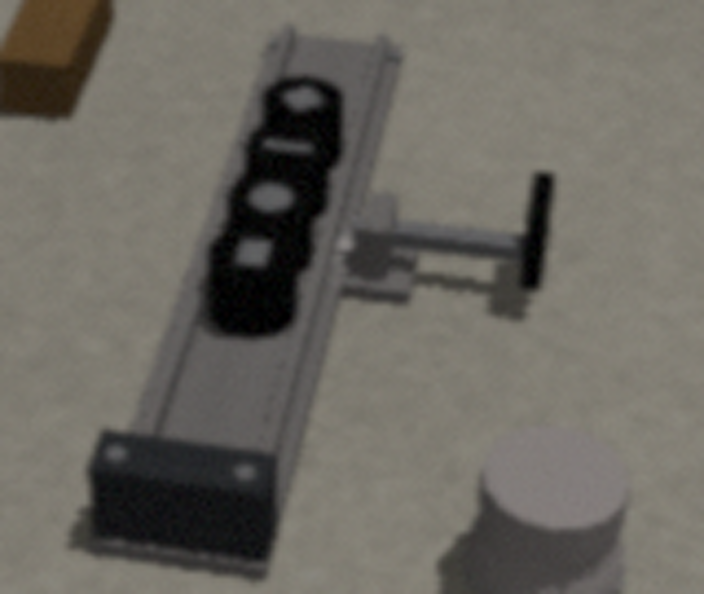

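```bash
cat > fit.py <<'E'
from h import *
from scipy.optimize import least_squares
t=load('top0');s=load('side0')
T=lambda a:np.array(a)/4.2+[200,160]-.4
S=lambda a:np.array(a)/4.4+[240,170]-.4
def Pm(c):
    K=np.array([[c['fx'],0,c['cx']],[0,c['fy'],c['cy']],[0,0,1]],float);return K@np.hstack([cv2.Rodrigues(c['rvec'])[0],np.ravel(c['tvec'])[:,None]])
a=T([[326,266],[403,238],[477,210],[550,182],[75,287],[122,420]]);b=S([[253,252],[270,197],[288,146],[303,98],[104,432],[277,455]])
X=cv2.triangulatePoints(Pm(t),Pm(s),a.T,b.T);X=(X[:3]/X[3]).T;print('tri m1-4, stop corners\n',X.round(4))
def rw(p,P):
    x,y,th=p[:3];c,s_=np.cos(th),np.sin(th);P=np.array(P,float)
    return np.c_[x+c*P[:,0]-s_*P[:,1],y+s_*P[:,0]+c*P[:,1],P[:,2]]
mx=lambda x1:[[x1-.032*i,0,.032] for i in range(4)]
stop=[[.125,-.028,.036],[.125,.028,.036]];feed=[[-.155,-.0225,.014],[-.155,.0225,.014]]
tab=lambda k:[[-.0265,.104-k,.043],[.0055,.104-k,.043]]
def res(p,full=False):
    W=rw(p,mx(p[3])+stop+feed)
    r1=proj(t,W)-np.r_[a,T([[708,55],[760,180]])]
    r2=proj(s,W)-np.r_[b,S([[290,25],[403,52]])]
    rt=proj(t,rw(p,tab(p[4])))-T([[540,440],[465,478]])
    if full: print(r1.round(1).tolist(),'\n',r2.round(1).tolist(),'\n',rt.round(1).tolist())
    return np.r_[r1.ravel(),r2.ravel(),rt.ravel()]
if __name__=='__main__':
    f=least_squares(res,[.59,.04,np.arctan2(.95,-.3),.05,.003],loss='soft_l1',x_scale=.01);p=f.x;res(p,1)
    print('p',p.round(4),np.degrees(p[2]));np.save('p.npy',p)
    Q=[[0,0,.019],[p[3]-.096,0,.006],[p[3]-.112,0,.02],[-.003,0,.02],[-.0105,.104-p[4],.028],[-.0105,.053,.028],[-.155,0,.0]]
    print(rw(p,Q).round(4)); 
    print('spare etc in rail frame'); c,s_=np.cos(p[2]),np.sin(p[2])
    for q in([.669,.1512],[.4514,.1205],[.749,-.0277],[.738,.067],[.633,.268]): d=np.array(q)-p[:2];print(q,(c*d[0]+s_*d[1]).round(3),(-s_*d[0]+c*d[1]).round(3))
E
python3 fit.py
```

```text
tri m1-4, stop corners
 [[ 0.5907  0.0664  0.0306]
 [ 0.6024  0.0358  0.0301]
 [ 0.6134  0.006   0.0304]
 [ 0.6247 -0.0233  0.031 ]
 [ 0.5823  0.1667  0.0303]
 [ 0.5298  0.1472  0.0319]]
[[0.0, 0.5], [-0.5, 0.4], [-0.3, 0.3], [0.0, 0.2], [-1.7, 0.7], [-1.5, 0.6], [2.5, 2.8], [0.0, -3.0]] 
 [[0.1, -0.6], [0.3, -0.5], [0.1, -0.5], [0.2, -0.4], [-0.9, -1.7], [0.2, -1.0], [-0.5, -2.3], [-2.3, -5.9]] 
 [[-0.1, 1.3], [-0.6, -0.7]]
p [0.5992 0.0422 1.9346 0.0261 0.0081] 110.8458292830034
[[ 0.5992  0.0422  0.019 ]
 [ 0.6241 -0.0232  0.006 ]
 [ 0.6298 -0.0381  0.02  ]
 [ 0.6003  0.0394  0.02  ]
 [ 0.5134 -0.0017  0.028 ]
 [ 0.5534  0.0135  0.028 ]
 [ 0.6544 -0.1027  0.    ]]
spare etc in rail frame
[0.669, 0.1512] 0.077 -0.104
[0.4514, 0.1205] 0.126 0.11
[0.749, -0.0277] -0.119 -0.115
[0.738, 0.067] -0.026 -0.139
[0.633, 0.268] 0.199 -0.112
```

```bash
python3 - <<'E'
s=open('fit.py').read()
s=s.replace("    r1=proj(t,W)-np.r_","    w=p[5];W2=rw(p,mx(p[3])+[[.125,-.028,.008],[.125,.028,.008],[-.155,-w,.004],[-.155,w,.004]])\n    r1=proj(t,W2)-np.r_")
s=s.replace("    r2=proj(s,W)-np.r_[b,S([[290,25],[403,52]])]","    r2=proj(s,W[:6])-b")
s=s.replace(".05,.003],",".05,.003,.027],")
open('fit.py','w').write(s)
E
python3 fit.py
python3 - <<'E'
from h import *
from fit import rw
p=np.load('p.npy');s=observe();R=s['orientation'];print(s['tcp_pos'].round(4))
ang=np.degrees(np.arctan2(R[1,0],R[0,0]));print('tool x az',ang,'tool y az',np.degrees(np.arctan2(R[1,1],R[0,1])), 'rail az',np.degrees(p[2]))
E
```

```text
tri m1-4, stop corners
 [[ 0.5907  0.0664  0.0306]
 [ 0.6024  0.0358  0.0301]
 [ 0.6134  0.006   0.0304]
 [ 0.6247 -0.0233  0.031 ]
 [ 0.5823  0.1667  0.0303]
 [ 0.5298  0.1472  0.0319]]
[[-0.1, 0.2], [-0.6, 0.1], [-0.5, -0.1], [-0.1, -0.2], [0.5, 2.6], [0.5, 1.3], [-0.2, 0.5], [-0.1, 0.4]] 
 [[-0.2, -0.6], [-0.0, -0.6], [-0.4, -0.5], [-0.3, -0.5], [-1.1, -1.5], [0.1, -0.9]] 
 [[-0.1, 1.3], [-0.5, -0.6]]
p [0.5996 0.0427 1.9386 0.0257 0.0076 0.0283] 111.07609671066267
[[ 0.5996  0.0427  0.019 ]
 [ 0.6249 -0.0229  0.006 ]
 [ 0.6307 -0.0379  0.02  ]
 [ 0.6007  0.0399  0.02  ]
 [ 0.5134 -0.0018  0.028 ]
 [ 0.554   0.0138  0.028 ]
 [ 0.6554 -0.1019  0.    ]]
spare etc in rail frame
[0.669, 0.1512] 0.076 -0.104
[0.4514, 0.1205] 0.126 0.11
[0.749, -0.0277] -0.119 -0.114
[0.738, 0.067] -0.027 -0.138
[0.633, 0.268] 0.198 -0.112
tri m1-4, stop corners
 [[ 0.5907  0.0664  0.0306]
 [ 0.6024  0.0358  0.0301]
 [ 0.6134  0.006   0.0304]
 [ 0.6247 -0.0233  0.031 ]
 [ 0.5823  0.1667  0.0303]
 [ 0.5298  0.1472  0.0319]]
[0.2764 0.5597 0.2302]
tool x az 153.71331344340732 tool y az 63.713333267127695 rail az 111.07609671066267
```

```bash
cat > where.py <<'E'
import numpy as np; from plant import observe
p=np.load('p.npy');c,s=np.cos(p[2]),np.sin(p[2]);Rr=np.array([[c,s],[-s,c]])
o=observe();d=Rr@(o['tcp_pos'][:2]-p[:2]);R=o['orientation']
print('t',round(float(o['clock']),2),'rail xy mm',(d*1e3).round(1),'z',round(float(o['tcp_pos'][2])*1e3,1),'F rail',(Rr@o['contact_force'][:2]).round(2),'Fz',round(float(o['contact_force'][2]),2),'tool x az-rail',round(float(np.degrees(np.arctan2(R[1,0],R[0,0])-p[2])),2),'tilt',R[:2,2].round(4),'op',round(float(o['opening']),3))
E
python3 -m handwheel '[{"yaw":10.65},{"yaw":10.65},{"yaw":10.65},{"yaw":10.65},{}]' 0 30; python3 where.py
```

```text
t 0.1 rail xy mm [598.6 115.7] z 230.2 F rail [-0.11 -0.28] Fz -0.66 tool x az-rail 42.64 tilt [-0.0011 -0.0018] op 1.002validation failed for argument at $[0]...
```

```bash
python3 -m handwheel '[{"dx":0,"dy":0,"dz":0,"yaw":10.65},{"dx":0,"dy":0,"dz":0,"yaw":10.65},{"dx":0,"dy":0,"dz":0,"yaw":10.65},{"dx":0,"dy":0,"dz":0,"yaw":10.65},{"dx":0,"dy":0,"dz":0,"yaw":0}]' 0 30; python3 where.py
```

```text
clock: 0.72
tcp_pos: [0.2766, 0.56, 0.2306]
orientation: [[-0.362, 0.932, -0.001], [0.932, 0.362, -0.001], [-0.001, -0.001, -1.0]]
contact_force: [0.4, -0.4, -0.8]
opening: 0.004
t 0.72 rail xy mm [598.9 115.4] z 230.6 F rail [-0.53 -0.23] Fz -0.78 tool x az-rail 0.16 tilt [-0.0006 -0.001 ] op 0.004
```

```bash
python3 -m handwheel '[{"dx":-30,"dy":5,"dz":0,"yaw":0},{"dx":-45,"dy":8,"dz":0,"yaw":0},{"dx":-45,"dy":8,"dz":0,"yaw":0},{"dx":-45,"dy":8,"dz":0,"yaw":0},{"dx":-45,"dy":8,"dz":0,"yaw":0},{"dx":-45,"dy":8,"dz":0,"yaw":0},{"dx":-45,"dy":8,"dz":0,"yaw":0},{"dx":-45,"dy":8,"dz":0,"yaw":0},{"dx":-45,"dy":8,"dz":0,"yaw":0},{"dx":-45,"dy":8,"dz":0,"yaw":0},{"dx":-45,"dy":8,"dz":0,"yaw":0},{"dx":-45,"dy":8,"dz":0,"yaw":0}]'; python3 where.py
python3 -m handwheel '[{"dx":-45,"dy":8,"dz":0,"yaw":0},{"dx":-45,"dy":8,"dz":0,"yaw":0},{"dx":-45,"dy":8,"dz":0,"yaw":0},{"dx":-45,"dy":3,"dz":0,"yaw":0},{"dx":-19,"dy":0,"dz":0,"yaw":0},{"dx":0,"dy":0,"dz":0,"yaw":0},{"dx":0,"dy":0,"dz":0,"yaw":0}]'; python3 where.py
```

```text
clock: 2.22
tcp_pos: [0.5532, 0.1027, 0.2311]
orientation: [[-0.363, 0.932, -0.0], [0.932, 0.363, 0.0], [0.0, -0.0, -1.0]]
contact_force: [0.1, -0.3, -0.3]
opening: 0.0
t 2.23 rail xy mm [72.7 21.8] z 231.1 F rail [-0.33  0.  ] Fz -0.34 tool x az-rail 0.24 tilt [-0.0002  0.0001] op 0.0
clock: 3.1
tcp_pos: [0.6488, -0.0705, 0.2309]
orientation: [[-0.362, 0.932, -0.001], [0.932, 0.362, 0.001], [0.001, -0.001, -1.0]]
contact_force: [0.0, -0.3, -0.1]
opening: -0.001
t 3.1 rail xy mm [-123.3   -5.2] z 230.9 F rail [-0.26  0.07] Fz -0.15 tool x az-rail 0.13 tilt [-0.0013  0.001 ] op -0.001
```

```bash
python3 -m handwheel '[{"dx":0,"dy":-5,"dz":40,"yaw":0},{"dx":0,"dy":0,"dz":50,"yaw":0},{"dx":0,"dy":0,"dz":50,"yaw":0},{"dx":0,"dy":0,"dz":35,"yaw":0},{"dx":0,"dy":0,"dz":0,"yaw":0},{"dx":0,"dy":0,"dz":0,"yaw":0}]'; python3 where.py
python3 - <<'E'
from h import *
for n,(a,b,c,d) in {'top':(150,280,200,390),'side':(130,300,230,400)}.items():
    g=grab(n,n+'1');
    cv2.imwrite(f'pics/c_{n}1.png',cv2.resize(g['image'][a:b,c:d],None,fx=2.2,fy=2.2,interpolation=cv2.INTER_CUBIC))
x=[cv2.imread(f'pics/c_{n}1.png') for n in('top','side')];h=max(i.shape[0] for i in x)
cv2.imwrite('pics/v1.png',np.hstack([cv2.copyMakeBorder(i,0,h-i.shape[0],0,0,cv2.BORDER_CONSTANT) for i in x]))
E
```

```text
clock: 3.85
tcp_pos: [0.646, -0.0728, 0.058]
orientation: [[-0.362, 0.932, 0.002], [0.932, 0.362, -0.0], [-0.001, 0.002, -1.0]]
contact_force: [1.0, 0.5, -0.6]
opening: -0.002
t 3.85 rail xy mm [-124.5   -1.7] z 58.0 F rail [ 0.1  -1.11] Fz -0.63 tool x az-rail 0.12 tilt [ 0.0023 -0.0003] op -0.002
```

View pics/v1.png

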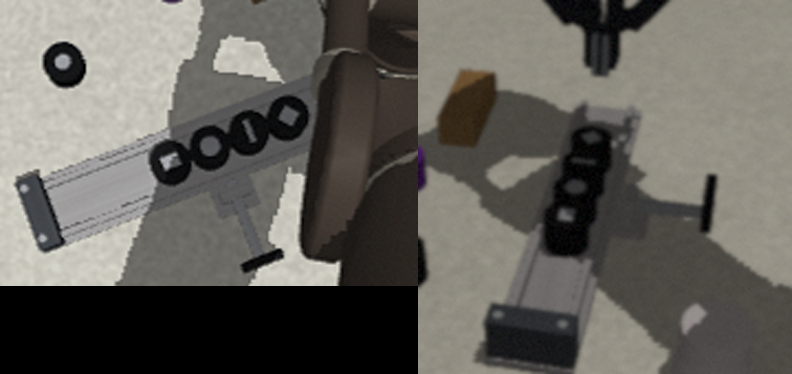

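The fingers (side half, (600,60)) are shut and over the channel behind mount_4, and the row is undisturbed. Next I descend to z≈17 mm and creep to contact.

```bash
python3 -m handwheel '[{"dx":0,"dy":-1.5,"dz":20,"yaw":0},{"dx":0,"dy":0,"dz":16,"yaw":0},{"dx":0,"dy":0,"dz":2,"yaw":0},{"dx":0,"dy":0,"dz":0,"yaw":0},{"dx":0,"dy":0,"dz":0,"yaw":0}]'; python3 where.py
python3 -m handwheel '[{"dx":4,"dy":0,"dz":0,"yaw":0},{"dx":4,"dy":0,"dz":0,"yaw":0},{"dx":4,"dy":0,"dz":0,"yaw":0},{"dx":4,"dy":0,"dz":0,"yaw":0},{"dx":2,"dy":0,"dz":0,"yaw":0},{"dx":1,"dy":0,"dz":0,"yaw":0},{"dx":0,"dy":0,"dz":0,"yaw":0}]'; python3 where.py
```

```text
clock: 4.58
tcp_pos: [0.644, -0.0743, 0.0186]
orientation: [[-0.36, 0.933, 0.001], [0.933, 0.36, -0.0], [-0.0, 0.001, -1.0]]
contact_force: [0.5, -0.3, -0.5]
opening: -0.0
t 4.58 rail xy mm [-125.1    0.7] z 18.6 F rail [-0.41 -0.33] Fz -0.51 tool x az-rail 0.03 tilt [ 0.0009 -0.0002] op -0.0
clock: 5.45
tcp_pos: [0.6367, -0.0564, 0.0183]
orientation: [[-0.36, 0.933, 0.0], [0.933, 0.36, -0.0], [-0.0, 0.0, -1.0]]
contact_force: [0.5, 0.2, 0.4]
opening: 0.002
t 5.45 rail xy mm [-105.8    1.1] z 18.3 F rail [-0.04 -0.53] Fz 0.4 tool x az-rail 0.04 tilt [ 0.0001 -0.0001] op 0.002
```

```bash
python3 -m handwheel '[{"dx":1,"dy":0,"dz":0,"yaw":0},{"dx":1,"dy":0,"dz":0,"yaw":0},{"dx":1,"dy":0,"dz":0,"yaw":0},{"dx":1,"dy":0,"dz":0,"yaw":0},{"dx":1,"dy":0,"dz":0,"yaw":0},{"dx":1,"dy":0,"dz":0,"yaw":0},{"dx":1,"dy":0,"dz":0,"yaw":0},{"dx":1,"dy":0,"dz":0,"yaw":0},{"dx":1,"dy":0,"dz":0,"yaw":0},{"dx":1,"dy":0,"dz":0,"yaw":0},{"dx":1,"dy":0,"dz":0,"yaw":0},{"dx":1,"dy":0,"dz":0,"yaw":0}]'; python3 where.py
python3 - <<'E'
from h import *
g=grab('side','side2')
cv2.imwrite('pics/v2.png',cv2.resize(g['image'][150:310,230:400],None,fx=3.6,fy=3.6,interpolation=cv2.INTER_CUBIC))
E
```

```text
clock: 6.95
tcp_pos: [0.6324, -0.0453, 0.0183]
orientation: [[-0.36, 0.933, 0.0], [0.933, 0.36, -0.0], [-0.0, 0.0, -1.0]]
contact_force: [0.9, -0.5, -0.2]
opening: 0.003
t 6.95 rail xy mm [-93.9   1.1] z 18.3 F rail [-0.83 -0.67] Fz -0.22 tool x az-rail 0.03 tilt [ 0.0002 -0.0002] op 0.003
```

View pics/v2.png

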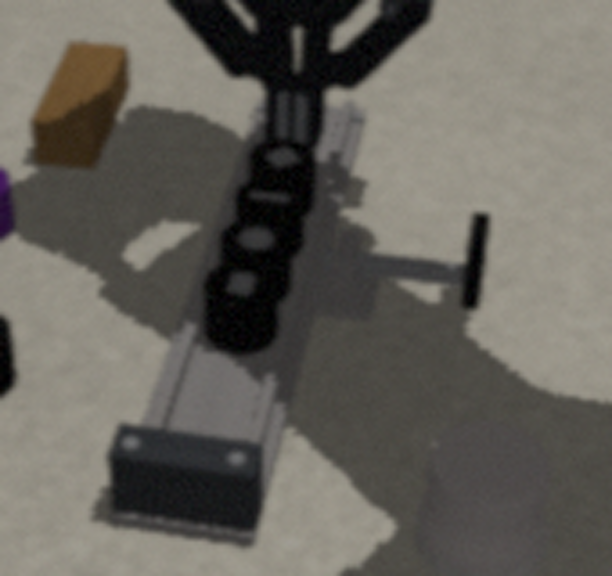

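The fingers (295,120) are right behind mount_4 (283,157). All the inserts have shifted together by about 1.7 px, so the train is moving as one.

```bash
python3 -m handwheel '[{"dx":1,"dy":0,"dz":0,"yaw":0},{"dx":2,"dy":0,"dz":0,"yaw":0},{"dx":2.5,"dy":0,"dz":0,"yaw":0},{"dx":2.5,"dy":0,"dz":0,"yaw":0},{"dx":2.5,"dy":0,"dz":0,"yaw":0},{"dx":2.5,"dy":0,"dz":0,"yaw":0},{"dx":2.5,"dy":0,"dz":0,"yaw":0},{"dx":2.5,"dy":0,"dz":0,"yaw":0},{"dx":2.5,"dy":0,"dz":0,"yaw":0},{"dx":2.5,"dy":0,"dz":0,"yaw":0},{"dx":2.5,"dy":0,"dz":0,"yaw":0},{"dx":2.5,"dy":0,"dz":0,"yaw":0}]'; python3 where.py
python3 -m handwheel '[{"dx":2.5,"dy":0,"dz":0,"yaw":0},{"dx":2.5,"dy":0,"dz":0,"yaw":0},{"dx":2.5,"dy":0,"dz":0,"yaw":0},{"dx":2.5,"dy":0,"dz":0,"yaw":0},{"dx":2.5,"dy":0,"dz":0,"yaw":0},{"dx":2.5,"dy":0,"dz":0,"yaw":0},{"dx":2.5,"dy":0,"dz":0,"yaw":0},{"dx":2.5,"dy":0,"dz":0,"yaw":0},{"dx":2.5,"dy":0,"dz":0,"yaw":0},{"dx":2,"dy":0,"dz":0,"yaw":0},{"dx":1,"dy":0,"dz":0,"yaw":0},{"dx":0.5,"dy":0,"dz":0,"yaw":0}]'; python3 where.py
python3 - <<'E'
from h import *
x=[]
for n,(a,b,c,d) in {'top':(150,280,200,390),'side':(130,310,230,400)}.items():
    g=grab(n,n+'3'); x.append(cv2.resize(g['image'][a:b,c:d],None,fx=2.2,fy=2.2,interpolation=cv2.INTER_CUBIC))
h=max(i.shape[0] for i in x)
cv2.imwrite('pics/v3.png',np.hstack([cv2.copyMakeBorder(i,0,h-i.shape[0],0,0,cv2.BORDER_CONSTANT) for i in x]))
E
```

```text
clock: 8.5
tcp_pos: [0.6222, -0.019, 0.0183]
orientation: [[-0.36, 0.933, -0.0], [0.933, 0.36, -0.0], [0.0, -0.0, -1.0]]
contact_force: [1.1, -2.0, 1.0]
opening: -0.002
t 8.5 rail xy mm [-65.7   1.1] z 18.3 F rail [-2.24 -0.34] Fz 1.01 tool x az-rail 0.03 tilt [-0. -0.] op -0.002
clock: 10.0
tcp_pos: [0.6128, 0.0052, 0.0183]
orientation: [[-0.36, 0.933, -0.0], [0.933, 0.36, -0.0], [-0.0, -0.0, -1.0]]
contact_force: [0.8, -1.7, -0.4]
opening: 0.001
t 10.0 rail xy mm [-39.8   1.2] z 18.3 F rail [-1.9  -0.16] Fz -0.44 tool x az-rail 0.04 tilt [-0. -0.] op 0.001
```

View pics/v3.png

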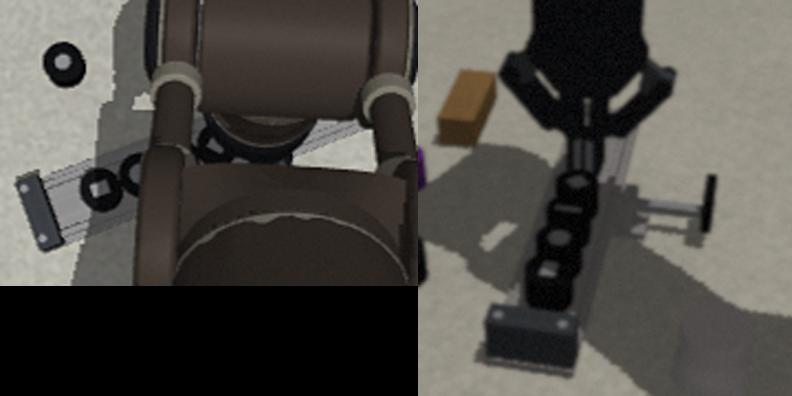

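The row is still together and tracking the centre line: m1 is at (102,190) in the top half and the rest follow in the side half. About 25 mm remains.

```bash
python3 -m handwheel '[{"dx":1,"dy":0,"dz":0,"yaw":0},{"dx":2,"dy":0,"dz":0,"yaw":0},{"dx":2,"dy":0,"dz":0,"yaw":0},{"dx":2,"dy":0,"dz":0,"yaw":0},{"dx":2,"dy":0,"dz":0,"yaw":0},{"dx":2,"dy":0,"dz":0,"yaw":0},{"dx":2,"dy":0,"dz":0,"yaw":0},{"dx":2,"dy":0,"dz":0,"yaw":0},{"dx":2,"dy":0,"dz":0,"yaw":0},{"dx":2,"dy":0,"dz":0,"yaw":0},{"dx":1,"dy":0,"dz":0,"yaw":0},{"dx":1,"dy":0,"dz":0,"yaw":0}]'; python3 where.py
python3 -m handwheel '[{"dx":1,"dy":0,"dz":0,"yaw":0},{"dx":1,"dy":0,"dz":0,"yaw":0},{"dx":0.5,"dy":0,"dz":0,"yaw":0}]'; python3 where.py
```

```text
clock: 11.6
tcp_pos: [0.6053, 0.0248, 0.0183]
orientation: [[-0.36, 0.933, -0.0], [0.933, 0.36, -0.0], [-0.0, -0.0, -1.0]]
contact_force: [0.7, -2.2, 0.4]
opening: -0.002
t 11.6 rail xy mm [-18.8   1.2] z 18.3 F rail [-2.26  0.13] Fz 0.36 tool x az-rail 0.04 tilt [-0. -0.] op -0.002
clock: 11.98
tcp_pos: [0.6044, 0.0271, 0.0183]
orientation: [[-0.36, 0.933, -0.0], [0.933, 0.36, 0.0], [0.0, -0.0, -1.0]]
contact_force: [0.4, -1.0, -0.7]
opening: -0.002
t 11.97 rail xy mm [-16.3   1.2] z 18.3 F rail [-1.03 -0.01] Fz -0.69 tool x az-rail 0.04 tilt [-0.  0.] op -0.002
```

```bash
python3 -m handwheel '[{"dx":0.7,"dy":0,"dz":0,"yaw":0},{"dx":0.7,"dy":0,"dz":0,"yaw":0},{"dx":0.6,"dy":0,"dz":0,"yaw":0}]'; python3 where.py
python3 -m handwheel '[{"dx":0.5,"dy":0,"dz":0,"yaw":0},{"dx":0.5,"dy":0,"dz":0,"yaw":0}]'; python3 where.py
```

```text
clock: 12.35
tcp_pos: [0.604, 0.0286, 0.0184]
orientation: [[-0.361, 0.933, 0.001], [0.933, 0.361, -0.001], [-0.001, 0.0, -1.0]]
contact_force: [2.4, -3.9, 0.6]
opening: 0.003
t 12.35 rail xy mm [-14.8   1. ] z 18.4 F rail [-4.54 -0.81] Fz 0.58 tool x az-rail 0.06 tilt [ 0.0007 -0.0007] op 0.003
clock: 12.6
tcp_pos: [0.6043, 0.0289, 0.0186]
orientation: [[-0.361, 0.933, 0.002], [0.933, 0.361, -0.002], [-0.002, 0.001, -1.0]]
contact_force: [3.2, -5.8, -0.3]
opening: 0.003
t 12.6 rail xy mm [-14.5   0.7] z 18.6 F rail [-6.55 -0.93] Fz -0.32 tool x az-rail 0.07 tilt [ 0.002  -0.0015] op 0.003
```

```bash
python3 -m handwheel '[{"dx":0.6,"dy":0,"dz":0,"yaw":0},{"dx":0,"dy":0,"dz":0,"yaw":0},{"dx":0,"dy":0,"dz":0,"yaw":0}]'; python3 where.py
python3 - <<'E'
from h import *
g=grab('side','side4')
p=np.load('p.npy')
cv2.imwrite('pics/v4.png',cv2.resize(g['image'][170:310,240:390],None,fx=4,fy=4,interpolation=cv2.INTER_CUBIC))
from fit import rw
print(((proj(g,rw(p,[[.109-.032*i,0,.032] for i in range(4)]))-[240,170])*4).round().tolist())
E
```

```text
clock: 12.98
tcp_pos: [0.6045, 0.029, 0.0188]
orientation: [[-0.361, 0.933, 0.003], [0.933, 0.361, -0.002], [-0.003, 0.002, -1.0]]
contact_force: [2.9, -6.9, -0.3]
opening: -0.001
t 12.97 rail xy mm [-14.5   0.4] z 18.8 F rail [-7.49 -0.19] Fz -0.32 tool x az-rail 0.07 tilt [ 0.0028 -0.002 ] op -0.001
tri m1-4, stop corners
 [[ 0.5907  0.0664  0.0306]
 [ 0.6024  0.0358  0.0301]
 [ 0.6134  0.006   0.0304]
 [ 0.6247 -0.0233  0.031 ]
 [ 0.5823  0.1667  0.0303]
 [ 0.5298  0.1472  0.0319]]
[[180.0, 373.0], [199.0, 313.0], [217.0, 257.0], [234.0, 205.0]]
```

View pics/v4.png

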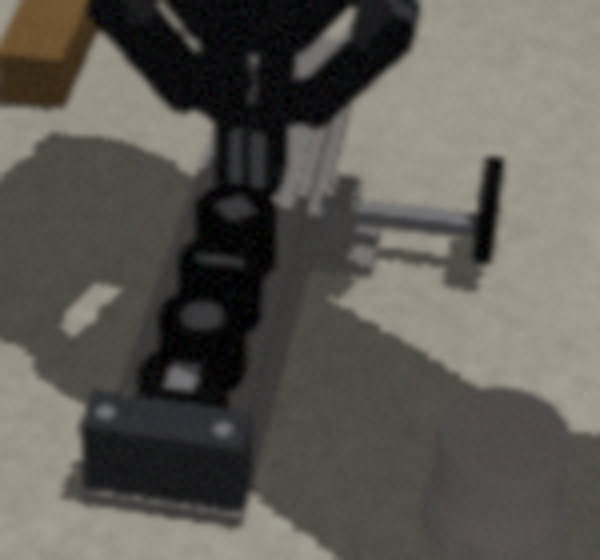

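Stalled at x=-14.5 mm (expected about -14) with the force rising, and the inserts at (181,377), (202,316), (219,260) and (237,207) match the predicted home pixels within about 4 crop px (1 image px). The train is home. I'll back off gently, lift and go to the tab.

```bash
python3 -m handwheel '[{"dx":-1,"dy":0,"dz":0,"yaw":0},{"dx":-1,"dy":0,"dz":0,"yaw":0},{"dx":-2,"dy":0,"dz":0,"yaw":0},{"dx":-4,"dy":0,"dz":0,"yaw":0},{"dx":-8,"dy":0,"dz":0,"yaw":0},{"dx":-8,"dy":0,"dz":0,"yaw":0},{"dx":0,"dy":0,"dz":-15,"yaw":0},{"dx":0,"dy":0,"dz":-35,"yaw":0},{"dx":0,"dy":0,"dz":-35,"yaw":0},{"dx":0,"dy":0,"dz":0,"yaw":0}]'; python3 where.py
python3 -m handwheel '[{"dx":0,"dy":-15,"dz":0,"yaw":0},{"dx":5,"dy":-35,"dz":0,"yaw":0},{"dx":10,"dy":-35,"dz":0,"yaw":0},{"dx":10,"dy":-35,"dz":0,"yaw":0},{"dx":0,"dy":-20,"dz":0,"yaw":0},{"dx":0,"dy":0,"dz":0,"yaw":0},{"dx":0,"dy":0,"dz":0,"yaw":0}]'; python3 where.py
python3 -m handwheel '[{"dx":0,"dy":0,"dz":0,"yaw":10},{"dx":0,"dy":0,"dz":0,"yaw":10},{"dx":0,"dy":0,"dz":0,"yaw":10},{"dx":0,"dy":0,"dz":0,"yaw":10},{"dx":0,"dy":0,"dz":0,"yaw":10},{"dx":0,"dy":0,"dz":0,"yaw":10},{"dx":0,"dy":0,"dz":0,"yaw":10},{"dx":0,"dy":0,"dz":0,"yaw":10},{"dx":0,"dy":0,"dz":0,"yaw":10},{"dx":0,"dy":0,"dz":0,"yaw":0},{"dx":0,"dy":0,"dz":0,"yaw":0}]'; python3 where.py
```

```text
clock: 14.28
tcp_pos: [0.6154, 0.0079, 0.1083]
orientation: [[-0.36, 0.933, 0.009], [0.933, 0.36, -0.0], [-0.004, 0.008, -1.0]]
contact_force: [-0.0, 0.2, 1.0]
opening: -0.002
t 14.28 rail xy mm [-38.1  -2.2] z 108.3 F rail [ 0.19 -0.04] Fz 0.96 tool x az-rail 0.03 tilt [ 0.0091 -0.0003] op -0.002
clock: 15.15
tcp_pos: [0.4722, -0.0191, 0.1029]
orientation: [[-0.36, 0.933, -0.0], [0.933, 0.36, 0.0], [0.0, -0.0, -1.0]]
contact_force: [-0.3, -0.3, 0.1]
opening: 0.003
t 15.15 rail xy mm [-11.9 141.1] z 102.9 F rail [-0.21  0.35] Fz 0.09 tool x az-rail 0.01 tilt [-0.0001  0.0002] op 0.003
clock: 16.52
tcp_pos: [0.4726, -0.019, 0.1032]
orientation: [[0.932, 0.363, 0.0], [0.363, -0.932, 0.0], [0.0, 0.0, -1.0]]
contact_force: [-0.2, 0.1, -0.5]
opening: -0.005
t 16.52 rail xy mm [-11.9 140.7] z 103.2 F rail [0.16 0.17] Fz -0.51 tool x az-rail -89.81 tilt [0.0001 0.    ] op -0.005
```

```bash
python3 -m handwheel '[{"dx":0,"dy":-1.4,"dz":30,"yaw":0},{"dx":0,"dy":0,"dz":35,"yaw":0},{"dx":0,"dy":0,"dz":14,"yaw":0},{"dx":0,"dy":0,"dz":0,"yaw":0},{"dx":4,"dy":0,"dz":0,"yaw":0},{"dx":4,"dy":0,"dz":0,"yaw":0},{"dx":4,"dy":0,"dz":0,"yaw":0},{"dx":4,"dy":0,"dz":0,"yaw":0},{"dx":2,"dy":0,"dz":0,"yaw":0},{"dx":0,"dy":0,"dz":0,"yaw":0},{"dx":0,"dy":0,"dz":0,"yaw":0}]'; python3 where.py
python3 - <<'E'
from h import *
g=grab('side','side5')
cv2.imwrite('pics/v5.png',cv2.resize(g['image'][150:310,240:430],None,fx=3.6,fy=3.6,interpolation=cv2.INTER_CUBIC))
E
```

```text
clock: 17.9
tcp_pos: [0.4882, -0.0113, 0.0242]
orientation: [[0.933, 0.36, -0.0], [0.36, -0.933, 0.0], [-0.0, -0.0, -1.0]]
contact_force: [-0.9, -0.8, -0.6]
opening: -0.001
t 17.9 rail xy mm [-10.3 123.4] z 24.2 F rail [-0.39  1.08] Fz -0.59 tool x az-rail -89.96 tilt [-0.0004  0.    ] op -0.001
```

View pics/v5.png

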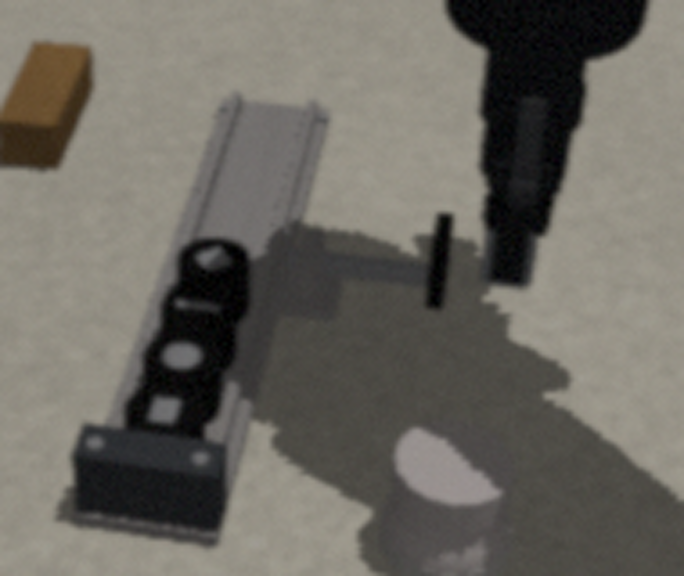

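The row stays touching and home. The fingers (510,260) stand squarely outside the tab (440,260) with about 16 mm to go. Pushing now.

```bash
python3 -m handwheel '[{"dx":2,"dy":0,"dz":0,"yaw":0},{"dx":3,"dy":0,"dz":0,"yaw":0},{"dx":3,"dy":0,"dz":0,"yaw":0},{"dx":3,"dy":0,"dz":0,"yaw":0},{"dx":2,"dy":0,"dz":0,"yaw":0},{"dx":2,"dy":0,"dz":0,"yaw":0},{"dx":2,"dy":0,"dz":0,"yaw":0},{"dx":2,"dy":0,"dz":0,"yaw":0},{"dx":2,"dy":0,"dz":0,"yaw":0},{"dx":2,"dy":0,"dz":0,"yaw":0},{"dx":2,"dy":0,"dz":0,"yaw":0},{"dx":2,"dy":0,"dz":0,"yaw":0}]'; python3 where.py
python3 -m handwheel '[{"dx":2,"dy":0,"dz":0,"yaw":0},{"dx":2.5,"dy":0,"dz":0,"yaw":0},{"dx":2.5,"dy":0,"dz":0,"yaw":0},{"dx":2.5,"dy":0,"dz":0,"yaw":0},{"dx":2.5,"dy":0,"dz":0,"yaw":0},{"dx":2.5,"dy":0,"dz":0,"yaw":0},{"dx":2.5,"dy":0,"dz":0,"yaw":0},{"dx":2,"dy":0,"dz":0,"yaw":0}]'; python3 where.py
```

```text
clock: 19.45
tcp_pos: [0.5136, -0.0015, 0.0242]
orientation: [[0.933, 0.36, -0.0], [0.36, -0.933, 0.0], [-0.0, -0.0, -1.0]]
contact_force: [-1.7, -0.6, 0.6]
opening: 0.003
t 19.45 rail xy mm [-10.3  96.2] z 24.2 F rail [0.02 1.83] Fz 0.62 tool x az-rail -89.96 tilt [-0.0003  0.    ] op 0.003
clock: 20.45
tcp_pos: [0.5314, 0.0054, 0.0242]
orientation: [[0.933, 0.36, -0.0], [0.36, -0.933, 0.0], [-0.0, -0.0, -1.0]]
contact_force: [-1.3, -0.3, -1.3]
opening: 0.002
t 20.45 rail xy mm [-10.3  77.1] z 24.2 F rail [0.17 1.36] Fz -1.3 tool x az-rail -89.96 tilt [-0.0001  0.    ] op 0.002
```

```bash
python3 -m handwheel '[{"dx":2,"dy":0,"dz":0,"yaw":0},{"dx":2,"dy":0,"dz":0,"yaw":0},{"dx":2,"dy":0,"dz":0,"yaw":0},{"dx":2,"dy":0,"dz":0,"yaw":0},{"dx":1,"dy":0,"dz":0,"yaw":0},{"dx":1,"dy":0,"dz":0,"yaw":0}]'; python3 where.py
python3 -m handwheel '[{"dx":1,"dy":0,"dz":0,"yaw":0},{"dx":1,"dy":0,"dz":0,"yaw":0},{"dx":0.7,"dy":0,"dz":0,"yaw":0}]'; python3 where.py
python3 -m handwheel '[{"dx":0.7,"dy":0,"dz":0,"yaw":0},{"dx":0.7,"dy":0,"dz":0,"yaw":0}]'; python3 where.py
```

```text
clock: 21.2
tcp_pos: [0.5407, 0.0089, 0.0243]
orientation: [[0.933, 0.36, -0.0], [0.36, -0.933, 0.0], [-0.0, -0.0, -1.0]]
contact_force: [-0.9, 0.0, -0.2]
opening: -0.006
t 21.2 rail xy mm [-10.3  67.1] z 24.3 F rail [0.35 0.87] Fz -0.17 tool x az-rail -89.96 tilt [-0.  0.] op -0.006
clock: 21.58
tcp_pos: [0.5432, 0.0099, 0.0243]
orientation: [[0.933, 0.36, -0.0], [0.36, -0.933, 0.0], [-0.0, -0.0, -1.0]]
contact_force: [-0.7, -0.7, 0.5]
opening: 0.002
t 21.57 rail xy mm [-10.3  64.4] z 24.3 F rail [-0.37  0.89] Fz 0.48 tool x az-rail -89.96 tilt [-0.  0.] op 0.002
clock: 21.82
tcp_pos: [0.5438, 0.0101, 0.0242]
orientation: [[0.933, 0.361, -0.002], [0.361, -0.933, -0.0], [-0.002, -0.0, -1.0]]
contact_force: [-3.8, -2.0, 1.2]
opening: -0.0
t 21.82 rail xy mm [-10.3  63.8] z 24.2 F rail [-0.51  4.31] Fz 1.23 tool x az-rail -89.94 tilt [-0.0019 -0.0005] op -0.0
```

Force is rising at y=63.8 mm, where I expected 64 mm. I'll press a little more to be sure, then look.

```bash
python3 -m handwheel '[{"dx":0.8,"dy":0,"dz":0,"yaw":0},{"dx":0.5,"dy":0,"dz":0,"yaw":0},{"dx":0,"dy":0,"dz":0,"yaw":0}]'; python3 where.py
python3 -m handwheel '[{"dx":-1,"dy":0,"dz":0,"yaw":0},{"dx":-2,"dy":0,"dz":0,"yaw":0},{"dx":-5,"dy":0,"dz":0,"yaw":0},{"dx":-15,"dy":0,"dz":0,"yaw":0},{"dx":-25,"dy":0,"dz":0,"yaw":0},{"dx":-20,"dy":0,"dz":0,"yaw":0},{"dx":0,"dy":0,"dz":-15,"yaw":0},{"dx":0,"dy":0,"dz":-40,"yaw":0},{"dx":0,"dy":0,"dz":-50,"yaw":0},{"dx":-30,"dy":0,"dz":-40,"yaw":0},{"dx":-30,"dy":0,"dz":0,"yaw":0},{"dx":0,"dy":0,"dz":0,"yaw":0}]'; python3 where.py
python3 - <<'E'
from h import *
from fit import rw
p=np.load('p.npy')
x=[]
for n,(a,b,c,d) in {'top':(160,280,200,370),'side':(150,310,240,400)}.items():
    g=grab(n,n+'6'); x.append(cv2.resize(g['image'][a:b,c:d],None,fx=2.4,fy=2.4,interpolation=cv2.INTER_CUBIC))
    q=rw(p,[[.109,0,.032],[.013,0,.032],[-.0105,-.017,.019],[-.0105,.053,.043]]);print(n,((proj(g,q)-[c,a])*2.4).round().tolist())
h=max(i.shape[0] for i in x)
cv2.imwrite('pics/v6.png',np.hstack([cv2.copyMakeBorder(i,0,h-i.shape[0],0,0,cv2.BORDER_CONSTANT) for i in x]))
E
```

```text
clock: 22.2
tcp_pos: [0.5438, 0.0102, 0.0242]
orientation: [[0.933, 0.361, -0.005], [0.361, -0.933, -0.001], [-0.005, -0.001, -1.0]]
contact_force: [-6.3, -3.7, 5.6]
opening: 0.0
t 22.2 rail xy mm [-10.3  63.8] z 24.2 F rail [-1.19  7.21] Fz 5.6 tool x az-rail -89.93 tilt [-0.0045 -0.001 ] op 0.0
clock: 23.7
tcp_pos: [0.4262, -0.0355, 0.1709]
orientation: [[0.933, 0.359, 0.003], [0.359, -0.933, -0.0], [0.003, 0.001, -1.0]]
contact_force: [0.7, -0.3, 0.3]
opening: -0.003
t 23.7 rail xy mm [-10.6 190. ] z 170.9 F rail [-0.5  -0.55] Fz 0.34 tool x az-rail -90.03 tilt [ 0.003  -0.0004] op -0.003
tri m1-4, stop corners
 [[ 0.5907  0.0664  0.0306]
 [ 0.6024  0.0358  0.0301]
 [ 0.6134  0.006   0.0304]
 [ 0.6247 -0.0233  0.031 ]
 [ 0.5823  0.1667  0.0303]
 [ 0.5298  0.1472  0.0319]]
top [[73.0, 195.0], [202.0, 145.0], [225.0, 113.0], [262.0, 202.0]]
side [[108.0, 272.0], [141.0, 171.0], [123.0, 162.0], [228.0, 145.0]]
```

View pics/v6.png

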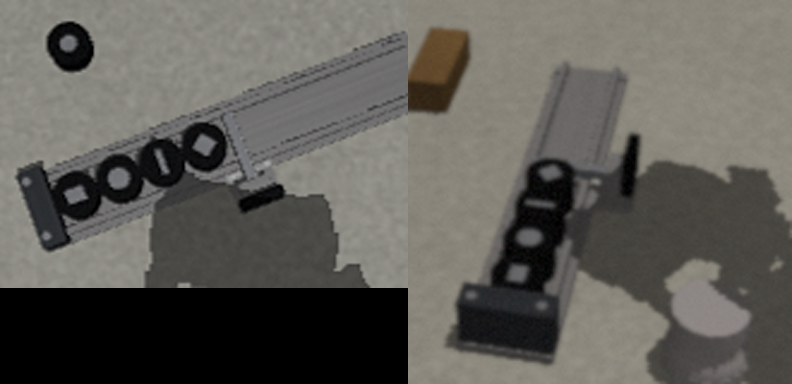

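The bar lies across behind mount_4: tip at (229,113) against (225,113) predicted, tab drawn in at (262,198). In the top view mount_1 reads about 2 px from its predicted spot, so I'll enlarge once to check its contact with the stop.

```bash
python3 - <<'E'
from h import *
g=load('top6')
im=cv2.convertScaleAbs(g['image'][195:265,205:320],alpha=2.2)
cv2.imwrite('pics/v7.png',cv2.resize(im,None,fx=6.5,fy=6.5,interpolation=cv2.INTER_CUBIC))
from fit import rw
p=np.load('p.npy')
print(((proj(g,rw(p,[[.109-.032*i,0,.032] for i in range(4)]+[[.125,0,.032],[.125,0,.036]]))-[205,195]+.4)*6.5).round().tolist())
E
python3 where.py
```

```text
tri m1-4, stop corners
 [[ 0.5907  0.0664  0.0306]
 [ 0.6024  0.0358  0.0301]
 [ 0.6134  0.006   0.0304]
 [ 0.6247 -0.0233  0.031 ]
 [ 0.5823  0.1667  0.0303]
 [ 0.5298  0.1472  0.0319]]
[[169.0, 302.0], [285.0, 257.0], [402.0, 213.0], [517.0, 168.0], [110.0, 325.0], [108.0, 324.0]]
t 23.8 rail xy mm [-10.9 188.6] z 170.2 F rail [-0.54  0.58] Fz 0.71 tool x az-rail -89.99 tilt [ 0.003  -0.0001] op -0.001
```

View pics/v7.png

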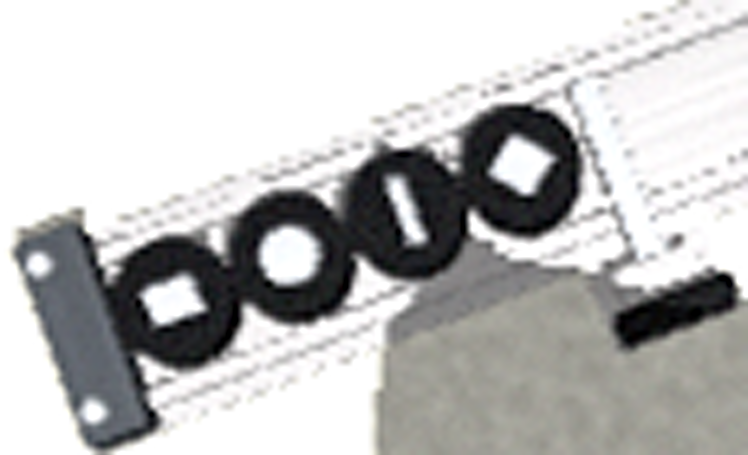

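In the enlarged view mount_1's edge meets the stop face and the inserts (172,297), (290,254), (406,210) and (522,165) are evenly spaced. All are within about 1 px (1–1.5 mm) of predicted home, and the bar sits behind mount_4. Letting the arm settle, then handing in.

```bash
python3 -m handwheel '[{"dx":0,"dy":0,"dz":0,"yaw":0},{"dx":0,"dy":0,"dz":0,"yaw":0},{"dx":0,"dy":0,"dz":0,"yaw":0}]'; python3 -c "
from plant import sign_off; print(sign_off())"
```

```text
clock: 24.18
tcp_pos: [0.4265, -0.0351, 0.1689]
orientation: [[0.933, 0.361, -0.001], [0.361, -0.933, 0.0], [-0.001, -0.0, -1.0]]
contact_force: [0.2, -0.6, 0.8]
opening: 0.001
the job is handed in; nothing more can be done
None
```

I pushed the row of four home as one train with shut fingers, then pushed the keeper fully across behind mount_4. The arm finished clear about 0.17 m up, and I handed in at 24 s.

- **Train home:** the push stalled at rail x = -14.5 mm, where about -14 was expected, with the force rising to 7.5 N. In the last top view mount_1 meets the stop and the four inserts are evenly spaced, within about 1 px (1–1.5 mm) of predicted home.
- **Keeper across:** the push stalled at y = 63.8 mm, where 64 was expected, at about 7 N. The bar is visible across the rail behind mount_4.
- **Other objects:** nothing I saw in the views had moved, but I did not measure the spare, jar, box or bottle again at the end, and the bottle and purple look-alike were outside the final crops.
- **Disagreements:**
  - My first rail fit was 2–3 mm off because I had misread the stop and flange edges, so I refitted it.
  - The fitted keeper start of 7.6 mm was slightly above the stated 6 mm limit, within the calibration error.
  - A coarse final crop put mount_1 about 2 px off, but the enlarged crop did not show that.

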